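# Check the bench hook scale with the brass weight

## Task

Check the hook scale: hang the brass weight by its eye on the scale's hook, let go of it completely and give it about two seconds to settle to rest there. Then lift it off the hook again and stand it upright in the middle of the round steel pan, setting it down without dropping it. Leave the similar steel-grey weight where it stands.

Things in the scene. Friction and masses are not known exactly. Their poses are not given: they have to be found in the camera images.
- brass_weight: Yellow brass weight, 0.45 kg, 118 mm tall. Origin: centre of underside, z up. Disc 54 mm across, 26 high; above it an upright eye, its opening 44 mm wide (along y), 28 to 72 mm up, seen through along x; its flat top bar (58 long in y, 10 in x) 72 to 80 mm up; on top a black grip block 80 to 118 mm up, 20 mm thick along y, 24 along x: pinch it from above across y.
- steel_weight: Bystander: weight of the same shape and size but silver-grey steel, not to be used. Origin: centre of its underside, z up.
- hook_seat (a point): Point on the hook's top face where the eye's bar shall rest, z 140 mm unloaded. Flat level bar, 14 mm wide, 8 thick, fixed scale behind it (+x, housing from 73 mm on). Its free end, 26 to 34 mm off in -x, has a tip 12 mm above the face: pass the eye over it along +x (x of hook and eye parallel, either way), then down. Sprung vertically, 350 N/m: sinks 10 to 16 mm loaded, bobs for 1 s.
- pan: Round flat stainless steel weighing pan lying on the table, 129 mm across, fixed, top 6 mm above the table. Origin: centre of its underside, z up.

How it is judged:
By the outcome, as a careful person would: the job done as asked, in the order asked, and still so for the second after the job is handed in, with the robot touching nothing.
It also fails if it takes over 51 s, if anything falls off the work surface, if the arm or the gripper's body presses on something with over 40 N, if the wrist force passes 120 N, or if a joint passes its speed limit or range.

## Robot

A 6-joint arm with a two-finger parallel gripper is mounted at the origin on a cart in front of the work surface, level with it; the furniture and walls round the work are solid. World frame = base frame: x ahead of the robot, y to its left, z up, the work surface at z = 0. Lengths are in mm, angles in rad, forces in N, time in s.
With the tool pointing down it reaches from about 400 to 925 mm from the base axis. Payload 12.5 kg.
Tool frame: the origin (TCP) lies at the centre of the arm's flange, where the gripper is bolted on; the fingertips stand 190 mm ahead of it and the grasp point (between the pads) lies 171 mm ahead of it; z points along the fingers, y is the direction in which the jaws open and shut (so a half turn about z gives the same grasp; the last joint's range is limited). The gripper opens to 95 mm and grips with 3 to 60 N. Pads are 20 mm wide; open, the fingers measure 119 mm over their backs; the gripper's body (75 mm by 180 mm) begins 59 mm behind the grasp point.
Start: joints at [-1.266, 0.491, 1.559, -0, 1.092, -0.106], TCP at [249.608, -572.993, 404.761] pointing down, gripper open.
Joint ranges: [-3.1, 3.1], [-0.84, 2.19], [0.05, 2.79], [-1.13, 4.28], [0.06, 2.93], [-2.69, 2.69]. Speed limits (rad/s): [2.22, 2.22, 2.79, 3.14, 3.14, 3.14].

## Interface

Orientations are given as [roll, pitch, yaw] about the fixed x, y, z axes, in that order (R = Rz(yaw) Ry(pitch) Rx(roll)).
In Python, from cell import * gives the robot as it stands.
- The arm moves only by the tool step_arm, never from a script. Its argument "rows" is a list of rows, each an object with "delta_pos": the shift along the tool's x, y, z in cm, a list of three; "spin": the turn about the tool's z in degrees. A call has 1 to 5 rows; each row is the pose to reach, as a shift and turn from the pose measured when the call began, along the tool's axes at that moment; what a row does not reach only later rows make up. A row lasts 1/10 s, in which the tool goes at most 50 mm and 8.59 degrees, less where a joint would pass 70% of its speed; a pose out of reach is approached as far as the arm can. A call with a gripper value outside its range is refused whole. "jaw" is the opening, from 0 (shut) to 1 (fully open), set as the call begins (left out, the last holds). The fingers move at their own pace and stop on an object; the grip force is fixed at half the most. Time passes only in rows, so rows that repeat a pose let the fingers close. It gives the time, the measured TCP pose, the force and the opening at its end, in the units of the state.
- state(): the state, without advancing time (a new reading comes with each control period).
- read_camera(name): name is "scene" or "top" or "wrist"; returns (picture, depth): 400x640x3 uint8, blue, green, red; 400x640 float32, mm along the optical axis (not along the pixel's ray), 0 where there is no reading.
- camera_info(name): a dict with "camera_matrix" (3x3 intrinsics, pixels), "R" (3x3) and "t" (3): a world point X has camera coordinates R X + t. Camera axes: x right, y down, z forward; pixel columns grow to the right and rows downward; lengths in mm; the calibration is good to about 2 mm. A picture is of the moment at which its call begins: read the wrist's pose just before it. camera_info takes no time and is no camera call; for the wrist camera it gives the pose at the moment of the call.
- job_done(): hands the job in, once; it reports no verdict.
The state is a dict: "t": time; "joints": joint angles; "qvel": joint speeds; "tau": joint torques, N m; "eef_pos": TCP position; "tcp_rot": TCP orientation; "ft_force": force on the tool from outside, world axes, zero at the start; "moment": the same for the moment, N m; "opening": opening from 0.0 (shut) to 1.0 (fully open).
Only numpy, scipy, OpenCV 4.12 (cv2) and the standard library are available. Lean on these libraries where they do the work, as an engineer would, in place of code of your own. Each camera call takes 0.05 s, during which the arm holds its last target.

## Working session

There is one attempt and no reset: what is moved stays moved. The work goes in short steps, Python scripts to look and compute and a tool call to move; the robot and the scene stay as the last step left them, time stands still between calls to the robot, and variables do not carry over. Pictures are saved under pics/ and viewed, and the job is handed in when it is done.

Besides the shell and the picture viewer there is one more tool, called after "Call:" in YAML: its name, and indented under it one key for each argument. step_arm: Moves the arm, as the interface text tells. Its arguments: {"type":"object","properties":{"rows":{"type":"array","items":{"type":"object","properties":{"delta_pos":{"type":"array","items":{"type":"number"}},"spin":{"type":"number"}}}},"jaw":{"type":"number"}},"required":["rows"]}

```bash
mkdir -p pics; ls
python3 - <<'E'
from cell import *
import numpy as np,cv2
print(state())
for n in ("scene","top"):
    p,d=read_camera(n); i=camera_info(n)
    cv2.imwrite(f"pics/{n}0.png",p); np.savez(f"pics/{n}0.npz",p=p,d=d,**{k:np.array(i[k]) for k in("camera_matrix","R","t")})
    print(n,i)
E
```

```text
pics
{'t': 0.0, 'joints': array([-1.26559837e+00,  4.91576558e-01,  1.55945164e+00, -3.30249885e-06,
        1.09171377e+00, -1.05625443e-01]), 'qvel': array([-0.00038843,  0.00027014, -0.00041314, -0.00089482,  0.00026972,
        0.00091674]), 'tau': array([ 2.32571729e-04, -6.12649155e+01, -2.58181661e+01,  6.91829086e-02,
        4.82070073e-02, -9.98970881e-05]), 'eef_pos': array([ 249.5992878 , -572.96251663,  404.1503139 ]), 'tcp_rot': array([-3.14044943e+00, -1.18258867e-04,  4.10824857e-01]), 'ft_force': array([-0.68311924,  1.02351634,  0.06771338]), 'moment': array([ 0.06606811, -0.0300997 ,  0.00421621]), 'opening': 1.00285397527966}
scene {'camera_matrix': array([[466.5783332 ,   0.        , 324.39057883],
       [  0.        , 466.5783332 , 203.55478867],
       [  0.        ,   0.        ,   1.        ]]), 'R': array([[-0.64622744, -0.76280949,  0.02262251],
       [-0.48621018,  0.38869098, -0.78263592],
       [ 0.58820894, -0.5167601 , -0.62206852]]), 't': array([ 334.92957381,  351.75898031, 1018.19975636])}
top {'camera_matrix': array([[468.24185799,   0.        , 316.39824374],
       [  0.        , 468.24185799, 207.19469911],
       [  0.        ,   0.        ,   1.        ]]), 'R': array([[-0.01215048, -0.99991465, -0.0048018 ],
       [-0.99275744,  0.01263722, -0.11946951],
       [ 0.11952   ,  0.00331542, -0.99282626]]), 't': array([ -15.58283677,  509.89969427, 1391.97333561])}
```

View pics/scene0.png

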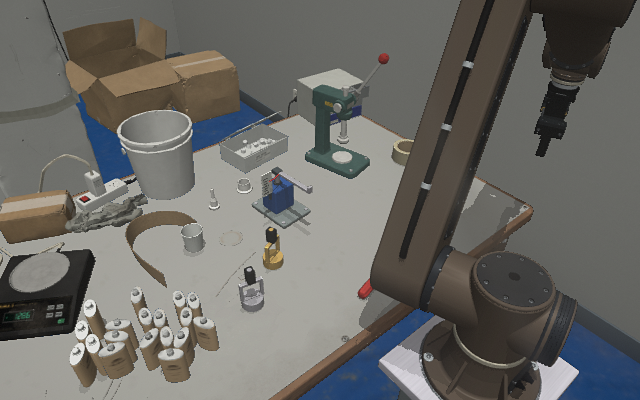

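View pics/top0.png

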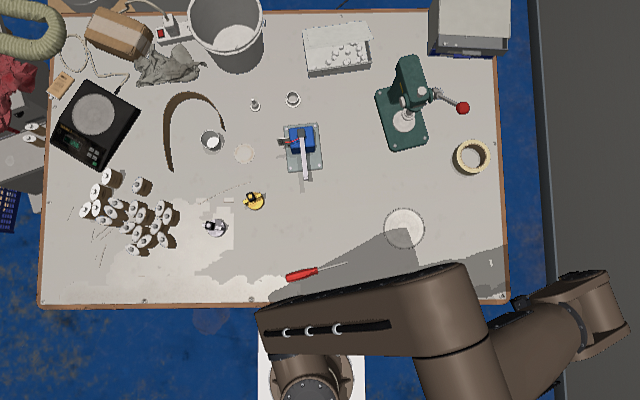

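Run:
```python
import numpy as np,cv2
z=np.load("pics/top0.npz");p=z['p']
cv2.imwrite("pics/topz.png",cv2.resize(p[110:250,190:350],None,fx=5,fy=4.2857,interpolation=cv2.INTER_CUBIC)[:600])
z=np.load("pics/scene0.npz");p=z['p']
cv2.imwrite("pics/scz.png",cv2.resize(p[155:315,215:345],None,fx=3.7,fy=3.7,interpolation=cv2.INTER_CUBIC))
```

```text
(no output)
```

View pics/topz.png

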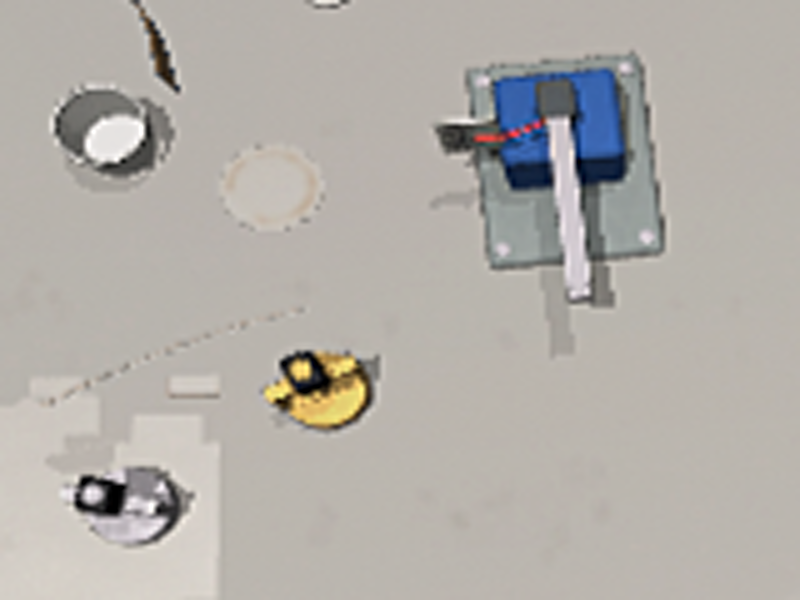

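View pics/scz.png

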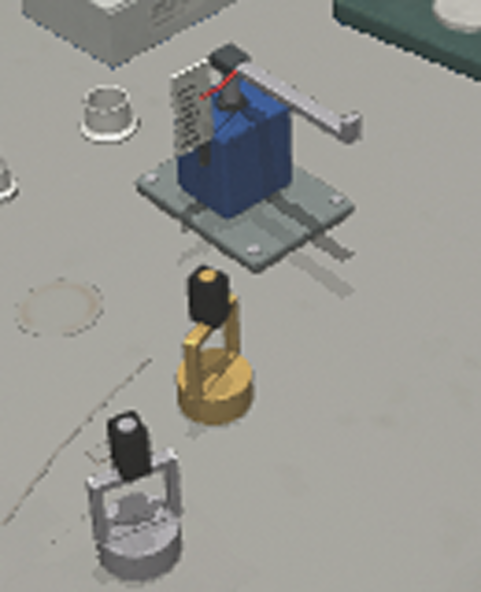

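```bash
cat > h.py <<'E'
import numpy as np,cv2
def load(f):
    z=np.load(f); return {k:z[k] for k in z.files}
def pts(z,us,vs,dep=None):
    K,R,t=z['camera_matrix'],z['R'],z['t']
    us=np.asarray(us,float);vs=np.asarray(vs,float)
    d=z['d'][vs.astype(int),us.astype(int)] if dep is None else dep
    c=np.stack([(us-K[0,2])/K[0,0]*d,(vs-K[1,2])/K[1,1]*d,d*np.ones_like(us)],-1)
    return (c-t)@R
def plane(z,uv,h):
    K,R,t=z['camera_matrix'],z['R'],z['t']
    uv=np.atleast_2d(np.asarray(uv,float))
    r=np.c_[(uv-K[:2,2])/[K[0,0],K[1,1]],np.ones(len(uv))]@R
    o=-R.T@t
    return o+r*((h-o[2])/r[:,2])[:,None]
E
python3 - <<'E'
from h import *
for n,box in(("top",[230,180,270,215]),("scene",[255,220,290,272])):
    z=load(f"pics/{n}0.npz");x0,y0,x1,y1=box
    hsv=cv2.cvtColor(z['p'],cv2.COLOR_BGR2HSV)
    m=((hsv[...,0]>12)&(hsv[...,0]<32)&(hsv[...,1]>110)&(hsv[...,2]>60))
    v,u=np.nonzero(m[y0:y1,x0:x1]);v+=y0;u+=x0
    P=pts(z,u,v); ok=z['d'][v,u]>0;P=P[ok]
    for lo,hi in((5,23),(23,30),(30,66),(66,90),(110,125)):
        q=P[(P[:,2]>lo)&(P[:,2]<hi)]
        if len(q): print(n,"brass",lo,hi,len(q),q.mean(0).round(1),q.min(0).round(),q.max(0).round())
    q=P[(P[:,2]>68)&(P[:,2]<90)]
    if len(q)>4:
        c=q[:,:2]-q[:,:2].mean(0);w=np.linalg.svd(c)[2][0];print(" dir",w, np.degrees(np.arctan2(-w[0],w[1])))
    bl=(hsv[...,2]<60)
    v,u=np.nonzero(bl[y0:y1,x0:x1]);P=pts(z,u+x0,v+y0)
    q=P[(P[:,2]>112)&(P[:,2]<125)]
    print(" grip top",len(q),q.mean(0) if len(q) else 0,q.min(0),q.max(0))
# hook
z=load("pics/top0.npz")
v,u=np.mgrid[125:185,285:325];v=v.ravel();u=u.ravel();P=pts(z,u,v)
for lo,hi in((125,135),(135,146),(146,158),(158,180)):
    q=P[(P[:,2]>lo)&(P[:,2]<hi)]
    if len(q):print("hook",lo,hi,len(q),q.mean(0).round(1),q.min(0).round(),q.max(0).round())
q=P[(P[:,2]>134)&(P[:,2]<156)];print(q[np.argsort(q[:,0])].round().astype(int).tolist())
# pan
E
python3 - <<'E'
from h import *
z=load("pics/top0.npz")
p=z['p'][195:265,370:440]
cv2.imwrite("pics/pan.png",cv2.resize(p,None,fx=7,fy=7))
E
```

```text
top brass 5 23 34 [526.9 160.6  20.4] [508. 142.  17.] [558. 187.  23.]
top brass 23 30 86 [525.1 163.7  25.9] [507. 144.  23.] [556. 187.  30.]
top brass 30 66 18 [531.  156.8  37.4] [513. 140.  31.] [542. 188.  57.]
top brass 66 90 46 [533.1 164.7  79.1] [519. 140.  69.] [548. 194.  87.]
top brass 110 125 22 [533.3 169.1 117.1] [520. 164. 111.] [543. 177. 124.]
 dir [ 0.40899205 -0.91253795] -155.85846733475282
 grip top 31 [532.21034503 166.44526422 116.68876816] [522.20607637 155.91790547 112.75466383] [546.1460151  179.22585493 120.63313112]
scene brass 5 23 57 [515.7 181.6  13.6] [504. 155.   5.] [539. 195.  22.]
scene brass 23 30 164 [528.  166.7  26.9] [506. 142.  23.] [554. 195.  30.]
scene brass 30 66 61 [530.3 172.3  44. ] [513. 143.  30.] [546. 196.  66.]
scene brass 66 90 37 [525.1 183.6  77.9] [517. 143.  67.] [539. 196.  84.]
scene brass 110 125 12 [533.6 167.9 119.8] [526. 162. 118.] [539. 174. 122.]
 dir [-0.35717138  0.93403887] 20.926582177123347
 grip top 39 [529.04528093 170.80160341 116.99723004] [518.77250082 158.4376096  112.70587411] [543.9436436  181.4113515
[... 4332 characters left out ...]
8, 22, 140], [708, 11, 139], [708, 31, 139], [710, 13, 143], [710, 28, 143], [710, 16, 142], [710, 25, 142], [711, 22, 140], [711, 19, 140], [711, 11, 139], [711, 31, 139], [712, 16, 144], [713, 10, 142], [713, 13, 140], [714, 25, 140], [714, 22, 140], [714, 19, 140], [714, 28, 139], [715, 31, 136], [715, 22, 144], [715, 19, 144], [715, 16, 144], [716, 13, 140], [716, 30, 141], [716, 28, 141], [716, 11, 139], [717, 25, 139], [718, 22, 146], [718, 30, 144], [718, 16, 143], [719, 13, 142], [719, 25, 142], [719, 28, 142], [720, 11, 139], [720, 19, 138], [721, 13, 145], [721, 22, 146], [721, 16, 144], [722, 25, 142], [722, 10, 141], [722, 28, 142], [722, 19, 141], [722, 30, 141], [725, 13, 142]]
```

View pics/pan.png

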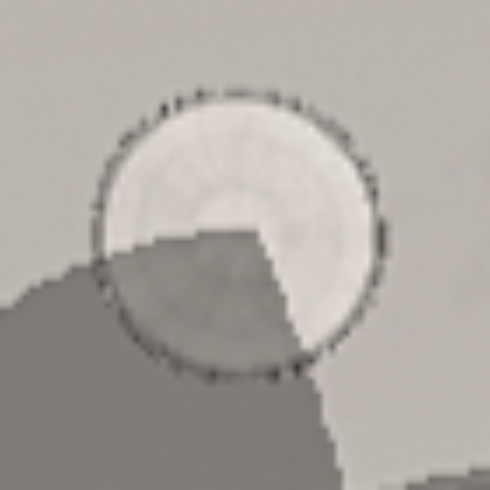

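```bash
cat >> h.py <<'E'
def go(s,target,yaw=None):
    """world target TCP (mm) & yaw deg -> tool delta cm, spin deg"""
    from scipy.spatial.transform import Rotation as Ro
    R=Ro.from_euler('xyz',s['tcp_rot']).as_matrix()
    d=R.T@(np.asarray(target,float)-s['eef_pos'])/10
    y=np.degrees(s['tcp_rot'][2])
    return d.round(2), None if yaw is None else round(-((yaw-y+180)%360-180),2)
def shot(n,f):
    from cell import read_camera,camera_info
    i=camera_info(n);p,d=read_camera(n)
    cv2.imwrite(f"pics/{f}.png",p);z=dict(p=p,d=d,**{k:np.array(i[k]) for k in("camera_matrix","R","t")})
    np.savez(f"pics/{f}.npz",**z);return z
E
python3 - <<'E'
from h import *
from cell import *
z=load("pics/top0.npz")
print("pan",plane(z,[404,228.5],6),plane(z,[[383.2,228],[425,228],[404,208],[404,249]],6).round())
i=camera_info("wrist");R,t=np.array(i['R']),np.array(i['t']);s=state()
from scipy.spatial.transform import Rotation as Ro
T=Ro.from_euler('xyz',s['tcp_rot']).as_matrix()
print("cam in tool",T.T@(-R.T@t-s['eef_pos']), "axes in tool\n",(R@T).round(2),i['camera_matrix'][0][0])
print(go(s,[531,167,404],22))
E
```

```text
pan [[ 443.2963066  -290.06014431    6.        ]] [[ 446. -226.    6.]
 [ 444. -355.    6.]
 [ 507. -292.    6.]
 [ 381. -288.    6.]]
cam in tool [75.06263631 -0.40716926 19.7837678 ] axes in tool
 [[-0.    1.   -0.  ]
 [-0.96 -0.   -0.26]
 [-0.26 -0.    0.96]] 325.161888517429
(array([ 55.35, -56.6 ,   0.09]), np.float64(1.54))
```

Call:
step_arm:
  rows:
    - {"delta_pos":[55.35,-56.6,0]}
    - {"delta_pos":[55.35,-56.6,0]}
    - {"delta_pos":[55.35,-56.6,0]}
    - {"delta_pos":[55.35,-56.6,0]}
    - {"delta_pos":[55.35,-56.6,0]}
  jaw: 1

```text
invalid input at $.rows[0]: expected keys delta_pos, spin
```

Call:
step_arm:
  rows:
    - {"delta_pos":[55.35,-56.6,0],"spin":0}
    - {"delta_pos":[55.35,-56.6,0],"spin":0}
    - {"delta_pos":[55.35,-56.6,0],"spin":0}
    - {"delta_pos":[55.35,-56.6,0],"spin":0}
    - {"delta_pos":[55.35,-56.6,0],"spin":0}
  jaw: 1

```text
t: 0.6
eef_pos: [338.7, -337.4, 404.6]
tcp_rot: [-3.14, -0.0, 0.41]
ft_force: [1.4, -0.5, -0.6]
opening: 0.999
```

Run:
```python
from h import *
from cell import *
print(go(state(),[531,167,404],22))
```

```text
(array([ 37.76, -38.59,   0.11]), np.float64(1.51))
```

Call:
step_arm:
  rows:
    - {"delta_pos":[37.8,-38.6,0],"spin":0}
    - {"delta_pos":[37.8,-38.6,0],"spin":0}
    - {"delta_pos":[37.8,-38.6,0],"spin":0}
    - {"delta_pos":[37.8,-38.6,0],"spin":0}
    - {"delta_pos":[37.8,-38.6,0],"spin":0}

```text
t: 1.1
eef_pos: [427.6, -103.7, 405.0]
tcp_rot: [-3.14, -0.0, 0.41]
ft_force: [0.9, -0.9, -0.0]
opening: 0.996
```

Run:
```python
from h import *
from cell import *
print(go(state(),[531,167,404],22))
```

```text
(array([ 20.27, -20.7 ,   0.13]), np.float64(1.5))
```

Call:
step_arm:
  rows:
    - {"delta_pos":[20.3,-20.7,0],"spin":1.5}
    - {"delta_pos":[20.3,-20.7,0],"spin":1.5}
    - {"delta_pos":[20.3,-20.7,0],"spin":1.5}
    - {"delta_pos":[20.3,-20.7,0],"spin":1.5}
    - {"delta_pos":[20.3,-20.7,0],"spin":1.5}

```text
t: 1.6
eef_pos: [516.7, 130.2, 405.1]
tcp_rot: [-3.14, 0.0, 0.384]
ft_force: [0.7, -1.2, 0.6]
opening: 0.996
```

Call:
step_arm:
  rows:
    - {"delta_pos":[2.2,-2.3,0],"spin":0}
    - {"delta_pos":[2.2,-2.3,0],"spin":0}
    - {"delta_pos":[2.2,-2.3,0],"spin":0}

```text
t: 1.9
eef_pos: [528.2, 160.2, 404.6]
tcp_rot: [-3.14, 0.001, 0.386]
ft_force: [-0.6, -0.5, -0.6]
opening: 0.995
```

Run:
```python
from h import *
from cell import *
s=state();print(s['eef_pos'],s['tcp_rot'],s['qvel'].round(3));shot("wrist","w1")
```

```text
[528.22258161 160.17705673 404.57937064] [-3.14029090e+00  1.38842700e-03  3.85763822e-01] [-0.033 -0.017  0.018 -0.001  0.001 -0.003]
```

View pics/w1.png

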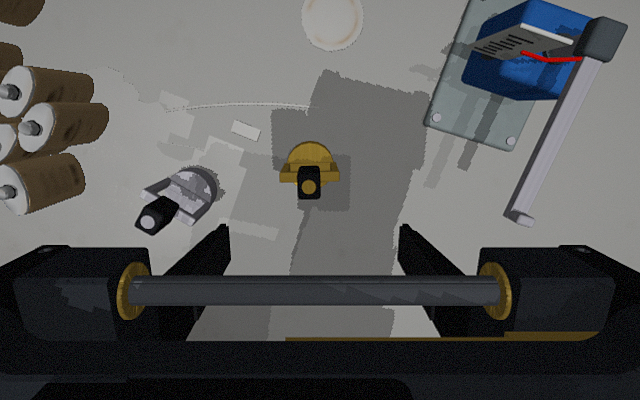

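Run:
```python
from h import *
z=load("pics/w1.npz")
hsv=cv2.cvtColor(z['p'],cv2.COLOR_BGR2HSV)
m=((hsv[...,0]>12)&(hsv[...,0]<32)&(hsv[...,1]>110)&(hsv[...,2]>60)); b=hsv[...,2]<60
x0,y0,x1,y1=265,130,355,205
def ext(mm,lo,hi,nm):
    v,u=np.nonzero(mm[y0:y1,x0:x1]);P=pts(z,u+x0,v+y0);k=(P[:,2]>lo)&(P[:,2]<hi);q=P[k]
    (c,wh,a)=cv2.minAreaRect(q[:,:2].astype(np.float32))
    print(nm,len(q),q.mean(0).round(1),"rect",np.round(c,1),np.round(wh,1),round(a,1));return q
q=ext(m,68,86,"bar")
c=q[:,:2]-q[:,:2].mean(0);w=np.linalg.svd(c)[2][0];print(np.degrees(np.arctan2(-w[0],w[1])))
q=ext(m,22,30,"disc");c=cv2.minEnclosingCircle(q[:,:2].astype(np.float32));print(c)
ext(b|m,113,125,"top")
# hook
x0,y0,x1,y1=495,60,605,235
g=(hsv[...,1]<60)
q=ext(g,134,145.5,"hook bar");
c=q[:,:2]-q[:,:2].mean(0);w=np.linalg.svd(c)[2][0];w*=np.sign(w[0]);print(np.degrees(np.arctan2(w[1],w[0])),q.min(0),q.max(0))
q=ext(g,147,158,"tip");print(q.min(0),q.max(0))
print("bar row fits")
mm=m.copy();mm[b]=0
for u in list(range(280,296,3))+list(range(322,341,3)):
    v=np.nonzero(m[165:195,u])[0]; 
    if len(v):print(u,v.min()+165,v.max()+165,end='; ')
```

```text
bar 389 [536.2 168.1  79.6] rect [538.1 170.1] [16.4 55.9] 23.8
23.431227064448535
disc 966 [544.3 172.4  26.6] rect [537.6 169. ] [47.3 54.5] 17.4
((536.6148681640625, 168.3409881591797), 27.538543701171875)
top 608 [535.9 169.1 118.1] rect [535.  168.7] [24.2 19.1] 25.1
hook bar 3869 [642.9  16.1 139.6] rect [638.3  14. ] [126.   16.1] 5.3
4.805309684722925 [575.1925424    1.66868483 134.00253811] [701.58818319  27.02478003 145.44529979]
tip 215 [579.8   9.8 151.3] rect [579.6   8.3] [ 8.1 15.5] 6.0
[5.75336831e+02 4.56591601e-01 1.47053439e+02] [583.95718065  15.98271548 153.51184356]
bar row fits
280 172 181; 283 166 181; 286 165 181; 289 172 181; 292 165 181; 295 165 184; 322 165 185; 325 165 184; 328 165 181; 331 165 180; 334 165 180; 337 168 180;
```

Run:
```python
from h import *
z=load("pics/w1.npz")
cv2.imwrite("pics/w1z.png",cv2.resize(z['p'][135:210,260:360],None,fx=8,fy=8,interpolation=cv2.INTER_CUBIC))
```

```text
(no output)
```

View pics/w1z.png

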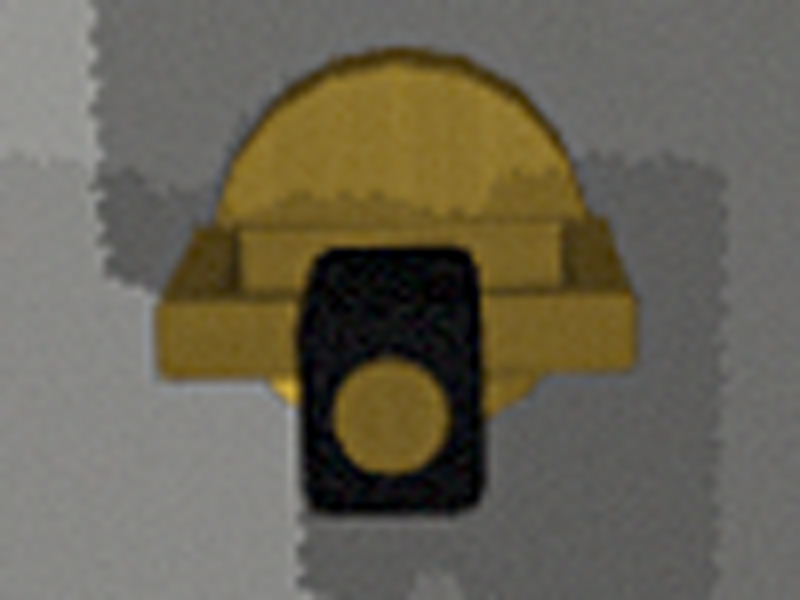

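Run:
```python
from h import *
from cell import *
print(go(state(),[535,168.5,275],23.3))
```

```text
(array([ 0.99, -0.57, 12.98]), np.float64(-1.27))
```

Call:
step_arm:
  rows:
    - {"delta_pos":[1,-0.55,1],"spin":-1.2}
    - {"delta_pos":[1,-0.55,5],"spin":-1.2}
    - {"delta_pos":[1,-0.55,9],"spin":-1.2}
    - {"delta_pos":[1,-0.55,12],"spin":-1.2}
    - {"delta_pos":[1,-0.55,12.95],"spin":-1.2}

```text
t: 2.45
eef_pos: [534.8, 167.5, 272.2]
tcp_rot: [-3.139, 0.006, 0.405]
ft_force: [0.2, -0.6, -0.5]
opening: 1.001
```

Call:
step_arm:
  rows:
    - {"delta_pos":[0,0,0],"spin":0}

```text
t: 2.55
eef_pos: [535.1, 167.1, 271.3]
tcp_rot: [-3.139, 0.007, 0.404]
ft_force: [0.5, -0.6, -1.2]
opening: 1.001
```

Run:
```python
from h import *
from cell import *
s=state();print(s['eef_pos'],s['tcp_rot'],go(s,[535,168.5,275],23.3));shot("wrist","w2")
```

```text
[535.07851348 167.134142   271.30894189] [-3.13891764  0.00744235  0.40434122] (array([ 0.04, -0.13, -0.37]), np.float64(-0.13))
```

View pics/w2.png

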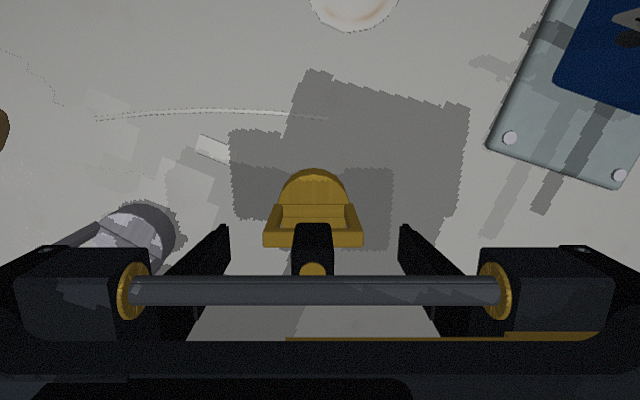

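Call:
step_arm:
  rows:
    - {"delta_pos":[0,-0.1,-0.45],"spin":0}
    - {"delta_pos":[0,-0.1,-0.45],"spin":0}
    - {"delta_pos":[0,-0.1,-0.45],"spin":0}

```text
t: 2.9
eef_pos: [534.9, 168.1, 277.7]
tcp_rot: [-3.14, 0.005, 0.404]
ft_force: [-0.0, -0.8, -0.6]
opening: 1.001
```

Call:
step_arm:
  rows:
    - {"delta_pos":[0,0,0],"spin":0}
    - {"delta_pos":[0,0,0],"spin":0}
    - {"delta_pos":[0,0,0],"spin":0}
    - {"delta_pos":[0,0,0],"spin":0}
    - {"delta_pos":[0,0,0],"spin":0}
  jaw: 0

```text
t: 3.4
eef_pos: [534.8, 168.1, 277.6]
tcp_rot: [-3.14, 0.005, 0.404]
ft_force: [-0.8, 0.6, -0.5]
opening: 0.633
```

Call:
step_arm:
  rows:
    - {"delta_pos":[0,0,0],"spin":0}
    - {"delta_pos":[0,0,0],"spin":0}
    - {"delta_pos":[0,0,0],"spin":0}
    - {"delta_pos":[0,0,0],"spin":0}
    - {"delta_pos":[0,0,0],"spin":0}

```text
t: 3.9
eef_pos: [534.9, 168.1, 277.6]
tcp_rot: [-3.14, 0.005, 0.404]
ft_force: [0.0, -0.4, -0.1]
opening: 0.214
```

Call:
step_arm:
  rows:
    - {"delta_pos":[0,0,0],"spin":0}
    - {"delta_pos":[0,0,0],"spin":0}
    - {"delta_pos":[0,0,0],"spin":0}

```text
t: 4.2
eef_pos: [534.8, 168.1, 277.6]
tcp_rot: [-3.139, 0.005, 0.404]
ft_force: [0.1, 0.7, -0.3]
opening: 0.209
```

Call:
step_arm:
  rows:
    - {"delta_pos":[0,0,-1],"spin":0}
    - {"delta_pos":[0,0,-3],"spin":0}
    - {"delta_pos":[0,0,-6],"spin":0}
    - {"delta_pos":[0,0,-8.5],"spin":0}
    - {"delta_pos":[0,0,-9.2],"spin":0}

```text
t: 4.7
eef_pos: [535.4, 168.1, 372.4]
tcp_rot: [-3.14, 0.001, 0.404]
ft_force: [0.5, -0.3, -4.1]
opening: 0.214
```

Call:
step_arm:
  rows:
    - {"delta_pos":[0,0,0],"spin":0}

```text
t: 4.8
eef_pos: [535.1, 168.1, 372.9]
tcp_rot: [-3.141, 0.0, 0.404]
ft_force: [0.5, -0.1, -4.9]
opening: 0.212
```

Run:
```python
from h import *
from cell import *
s=state();print(s['eef_pos'],s['tcp_rot'],s['ft_force'],go(s,[525,3.5,371],5))
```

```text
[535.12960924 168.05888393 372.87496103] [-3.14063416e+00  9.85920973e-05  4.04467260e-01] [ 0.5392783  -0.06587617 -4.85307903] (array([-7.41, 14.73,  0.17]), np.float64(18.17))
```

Call:
step_arm:
  rows:
    - {"delta_pos":[-1.0,2.0,0.1],"spin":3}
    - {"delta_pos":[-3.0,6.0,0.1],"spin":8}
    - {"delta_pos":[-5.0,10.0,0.1],"spin":13}
    - {"delta_pos":[-6.8,13.5,0.1],"spin":17}
    - {"delta_pos":[-7.4,14.7,0.1],"spin":18.2}

```text
t: 5.3
eef_pos: [524.5, 1.0, 370.5]
tcp_rot: [-3.141, 0.003, 0.082]
ft_force: [0.3, 1.1, -4.6]
opening: 0.208
```

Call:
step_arm:
  rows:
    - {"delta_pos":[0,0,0],"spin":0}
    - {"delta_pos":[0,0,0],"spin":0}

```text
t: 5.5
eef_pos: [524.5, 1.2, 369.6]
tcp_rot: [-3.14, 0.004, 0.082]
ft_force: [0.5, 0.8, -4.9]
opening: 0.205
```

Run:
```python
from h import *
from cell import *
s=state();print(s['eef_pos'],s['tcp_rot'],s['ft_force'],s['qvel'].round(3));shot("wrist","w3");shot("scene","s3")
z=load("pics/s3.npz");cv2.imwrite("pics/s3z.png",cv2.resize(z['p'][140:300,215:415],None,fx=4,fy=3.7,interpolation=cv2.INTER_CUBIC))
```

```text
[524.45567862   1.24224052 369.64091793] [-3.14022761  0.00420477  0.0822093 ] [ 0.51114529  0.77303096 -4.8671932 ] [ 0.025 -0.005 -0.007  0.004  0.003  0.001]
```

View pics/w3.png

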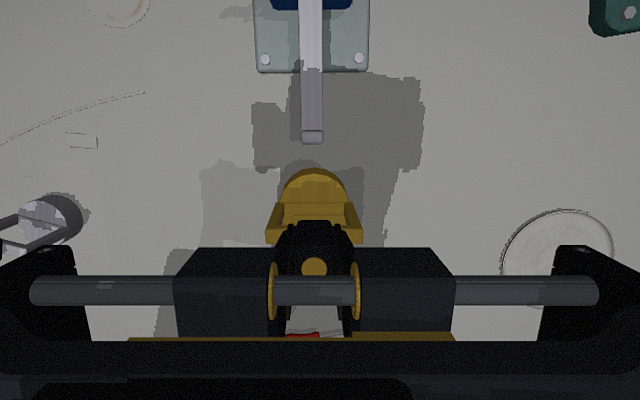

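View pics/s3z.png

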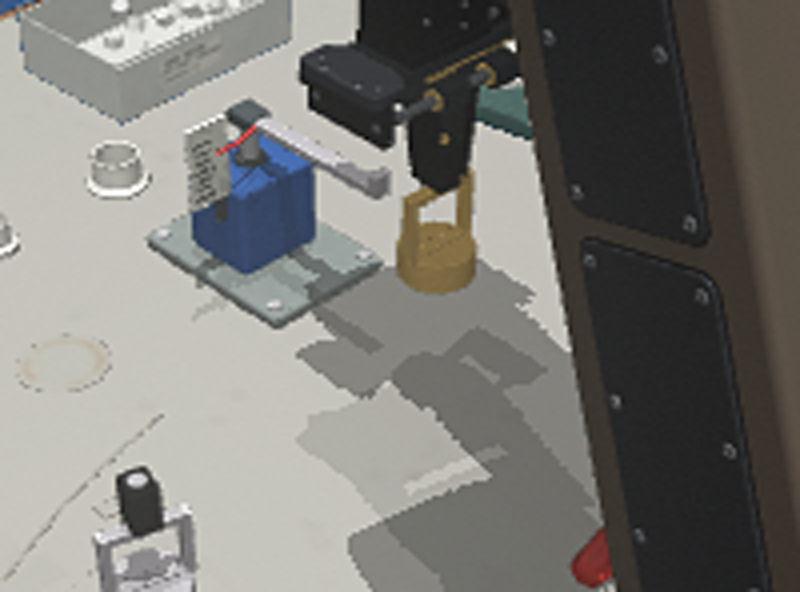

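Run:
```python
from h import *
z=load("pics/w3.npz")
hsv=cv2.cvtColor(z['p'],cv2.COLOR_BGR2HSV)
m=((hsv[...,0]>12)&(hsv[...,0]<32)&(hsv[...,1]>110)&(hsv[...,2]>40))
def P_(mm,x0,y0,x1,y1):
    v,u=np.nonzero(mm[y0:y1,x0:x1]);return pts(z,u+x0,v+y0)
P=P_(m,255,160,375,250)
for lo,hi in((112,125),(155,180)):
    q=P[(P[:,2]>lo)&(P[:,2]<hi)];print(len(q),q.mean(0).round(1),q.min(0).round(1),q.max(0).round(1),cv2.minAreaRect(q[:,:2].astype(np.float32)))
print(np.histogram(P[:,2],bins=range(90,190,5)))
P=P_(hsv[...,1]<70,290,10,335,150)
for lo,hi in((135,145),(147,157)):
    q=P[(P[:,2]>lo)&(P[:,2]<hi)];print(len(q),q.mean(0).round(1),q.min(0).round(1),q.max(0).round(1),cv2.minAreaRect(q[:,:2].astype(np.float32)))
```

```text
2860 [531.8   3.  118.6] [509.1 -25.5 112.2] [551.4  30.4 125. ] ((531.3056030273438, 2.6452903747558594), (40.25948715209961, 56.05945587158203), 5.671505451202393)
718 [527.1   1.9 169.2] [518.3 -26.6 155. ] [535.4  31.  178.3] ((528.0969848632812, 2.4798641204833984), (15.840389251708984, 57.27438735961914), 4.480659484863281)
(array([   5,   57,   68,   62,   76, 2324,  491,   61,   55,   55,   63,
         67,   55,   62,   63,  111,  478,    4,    0]), array([ 90,  95, 100, 105, 110, 115, 120, 125, 130, 135, 140, 145, 150,
       155, 160, 165, 170, 175, 180, 185]))
2786 [618.9  11.8 140.3] [582.3   1.8 137.9] [651.9  21.7 144.8] ((617.1075439453125, 11.700836181640625), (69.06684875488281, 14.02816104888916), 5.446239948272705)
312 [580.    8.1 151.7] [575.4   1.  147.3] [584.1  15.2 153.8] ((579.7660522460938, 8.103702545166016), (7.943660259246826, 14.032346725463867), 5.227348327636719)
```

Run:
```python
from h import *
from cell import *
s=state();print(s['eef_pos'],s['t'],go(s,[609,9.8,369.5],5.2))
```

```text
[524.53728958   2.04978753 370.0074819 ] 5.6 (array([ 8.48, -0.07,  0.02]), np.float64(-0.4))
```

Call:
step_arm:
  rows:
    - {"delta_pos":[0.8,-0.05,0],"spin":-0.4}
    - {"delta_pos":[2.2,-0.05,0],"spin":-0.4}
    - {"delta_pos":[3.6,-0.05,0],"spin":-0.4}
    - {"delta_pos":[4.4,-0.05,0],"spin":-0.4}
    - {"delta_pos":[4.4,-0.05,0],"spin":-0.4}

```text
t: 6.1
eef_pos: [569.2, 7.0, 369.5]
tcp_rot: [-3.14, 0.003, 0.092]
ft_force: [-0.6, -0.7, -4.7]
opening: 0.209
```

Run:
```python
from h import *
from cell import *
s=state();print(s['eef_pos'],s['tcp_rot'],s['ft_force'],s['t'],go(s,[609,9.8,369.5],5.2))
shot("scene","s4")
z=load("pics/s4.npz");cv2.imwrite("pics/s4z.png",cv2.resize(z['p'][140:300,215:415],None,fx=4,fy=3.7,interpolation=cv2.INTER_CUBIC))
```

```text
[569.18053334   6.95549091 369.54776681] [-3.1402925   0.00330966  0.09217087] [-0.61502191 -0.74348142 -4.6625096 ] 6.1 (array([ 3.99,  0.08, -0.01]), np.float64(0.08))
```

View pics/s4z.png

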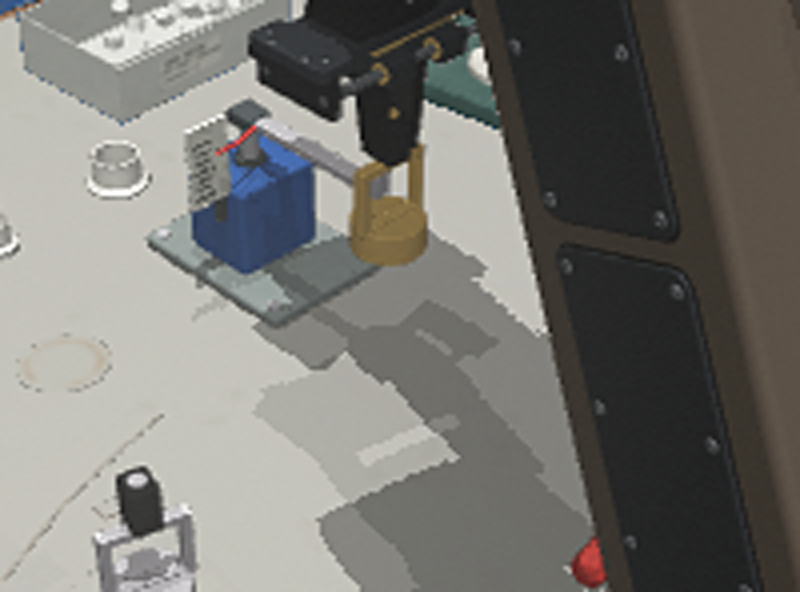

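Tip is entering the eye cleanly; go on to the seat.

Call:
step_arm:
  rows:
    - {"delta_pos":[1,0.05,0],"spin":0}
    - {"delta_pos":[2.2,0.05,0],"spin":0}
    - {"delta_pos":[3.3,0.05,0],"spin":0}
    - {"delta_pos":[4,0.05,0],"spin":0}
    - {"delta_pos":[4,0.05,0],"spin":0}

```text
t: 6.65
eef_pos: [609.2, 10.0, 369.0]
tcp_rot: [-3.14, 0.004, 0.092]
ft_force: [-1.4, 0.4, -4.0]
opening: 0.206
```

Run:
```python
from h import *
from cell import *
s=state();print(s['eef_pos'],s['tcp_rot'],s['ft_force'],s['t'],go(s,[609,9.8,369.5],5.2))
shot("wrist","w5")
shot("scene","s5")
z=load("pics/s5.npz");cv2.imwrite("pics/s5z.png",cv2.resize(z['p'][140:300,215:415],None,fx=4,fy=3.7,interpolation=cv2.INTER_CUBIC))
```

```text
[609.24895493   9.98954189 369.04994454] [-3.14020491  0.00391617  0.09194107] [-1.36352385  0.3720557  -4.00114509] 6.65 (array([-0.03,  0.02, -0.04]), np.float64(0.07))
```

View pics/w5.png

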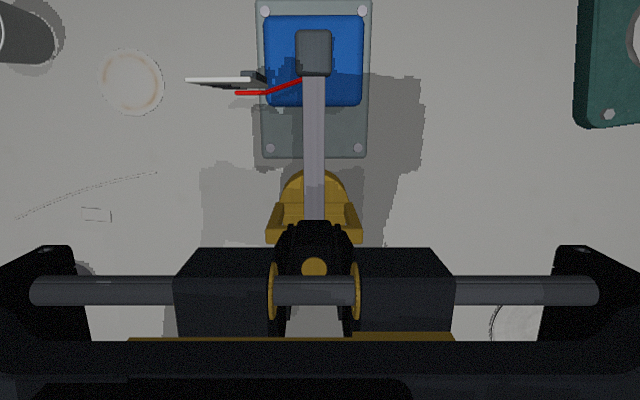

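View pics/s5z.png

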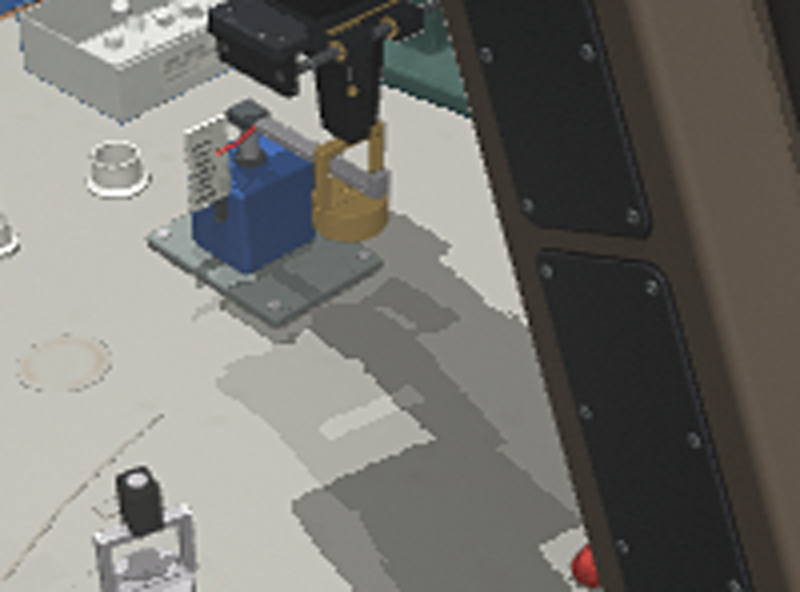

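Call:
step_arm:
  rows:
    - {"delta_pos":[0,0,0.7],"spin":0}
    - {"delta_pos":[0,0,1.5],"spin":0}
    - {"delta_pos":[0,0,2.1],"spin":0}
    - {"delta_pos":[0,0,2.5],"spin":0}
    - {"delta_pos":[0,0,2.8],"spin":0}

```text
t: 7.25
eef_pos: [608.1, 10.0, 340.6]
tcp_rot: [-3.14, 0.005, 0.092]
ft_force: [-0.6, 0.1, -2.3]
opening: 0.209
```

Call:
step_arm:
  rows:
    - {"delta_pos":[0,0,0.3],"spin":0}
    - {"delta_pos":[0,0,0.6],"spin":0}
    - {"delta_pos":[0,0,0.6],"spin":0}

```text
t: 7.55
eef_pos: [608.1, 10.0, 334.6]
tcp_rot: [-3.14, 0.005, 0.092]
ft_force: [-2.0, 0.1, 0.5]
opening: 0.208
```

Call:
step_arm:
  rows:
    - {"delta_pos":[0,0,0],"spin":0}
    - {"delta_pos":[0,0,0],"spin":0}
    - {"delta_pos":[0,0,0],"spin":0}
    - {"delta_pos":[0,0,0],"spin":0}
    - {"delta_pos":[0,0,0],"spin":0}
  jaw: 0.8

```text
t: 8.05
eef_pos: [608.1, 10.0, 334.6]
tcp_rot: [-3.14, 0.005, 0.092]
ft_force: [-0.1, 0.2, -0.7]
opening: 0.571
```

Run:
```python
from h import *
from cell import *
s=state();print(s['eef_pos'],s['tcp_rot'],s['ft_force'],s['t'])
shot("wrist","w6")
shot("scene","s6")
z=load("pics/s6.npz");cv2.imwrite("pics/s6z.png",cv2.resize(z['p'][140:300,215:415],None,fx=4,fy=3.7,interpolation=cv2.INTER_CUBIC))
```

```text
[608.12569363  10.01413871 334.62001214] [-3.14004002  0.0050691   0.09198084] [-0.09533527  0.18335546 -0.74628175] 8.05
```

View pics/w6.png

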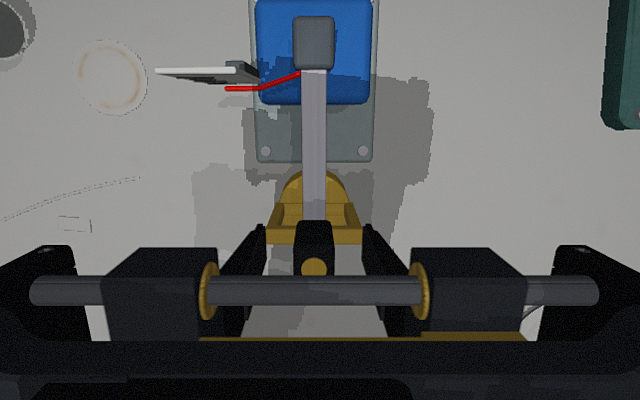

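View pics/s6z.png

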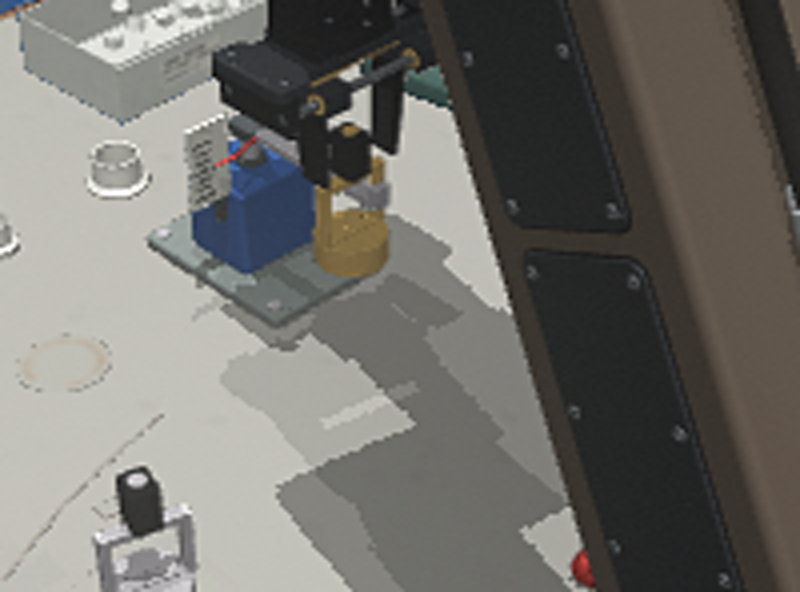

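Call:
step_arm:
  rows:
    - {"delta_pos":[0,0,0],"spin":0}
    - {"delta_pos":[0,0,0],"spin":0}
    - {"delta_pos":[0,0,0],"spin":0}
    - {"delta_pos":[0,0,0],"spin":0}
    - {"delta_pos":[0,0,0],"spin":0}

```text
t: 8.65
eef_pos: [608.1, 10.0, 334.6]
tcp_rot: [-3.14, 0.005, 0.092]
ft_force: [-0.9, -0.1, -1.3]
opening: 0.799
```

Call:
step_arm:
  rows:
    - {"delta_pos":[0,0,0],"spin":0}
    - {"delta_pos":[0,0,0],"spin":0}
    - {"delta_pos":[0,0,0],"spin":0}
    - {"delta_pos":[0,0,0],"spin":0}
    - {"delta_pos":[0,0,0],"spin":0}

```text
t: 9.15
eef_pos: [608.1, 10.0, 334.6]
tcp_rot: [-3.14, 0.005, 0.092]
ft_force: [-0.2, -0.1, -0.2]
opening: 0.803
```

Call:
step_arm:
  rows:
    - {"delta_pos":[0,0,0],"spin":0}
    - {"delta_pos":[0,0,0],"spin":0}
    - {"delta_pos":[0,0,0],"spin":0}
    - {"delta_pos":[0,0,0],"spin":0}
    - {"delta_pos":[0,0,0],"spin":0}

```text
t: 9.65
eef_pos: [608.1, 10.0, 334.6]
tcp_rot: [-3.14, 0.005, 0.092]
ft_force: [0.8, 0.2, -0.3]
opening: 0.802
```

Call:
step_arm:
  rows:
    - {"delta_pos":[0,0,0],"spin":0}
    - {"delta_pos":[0,0,0],"spin":0}
    - {"delta_pos":[0,0,0],"spin":0}
    - {"delta_pos":[0,0,0],"spin":0}
    - {"delta_pos":[0,0,0],"spin":0}

```text
t: 10.15
eef_pos: [608.1, 10.0, 334.6]
tcp_rot: [-3.14, 0.005, 0.092]
ft_force: [0.6, 0.0, 0.2]
opening: 0.802
```

Call:
step_arm:
  rows:
    - {"delta_pos":[0,0,0],"spin":0}
    - {"delta_pos":[0,0,0],"spin":0}
    - {"delta_pos":[0,0,0],"spin":0}
    - {"delta_pos":[0,0,0],"spin":0}
    - {"delta_pos":[0,0,0],"spin":0}

```text
t: 10.65
eef_pos: [608.1, 10.0, 334.6]
tcp_rot: [-3.14, 0.005, 0.092]
ft_force: [0.1, -0.1, -0.6]
opening: 0.798
```

```bash
cat > m.py <<'E'
from h import *
from cell import *
import sys
f=sys.argv[1]
s=state();print(s['eef_pos'],s['tcp_rot'],s['ft_force'],s['t'],s['opening'])
z=shot("wrist",f)
hsv=cv2.cvtColor(z['p'],cv2.COLOR_BGR2HSV)
m=((hsv[...,0]>12)&(hsv[...,0]<32)&(hsv[...,1]>110)&(hsv[...,2]>40))
v,u=np.nonzero(m[160:250,255:375]);P=pts(z,u+255,v+160)
ex=s['eef_pos'][2]-277.6
for n,a in(("disc",26),("bar",80)):
    q=P[abs(P[:,2]-ex-a)<9];zz=np.median(q[:,2]);q=q[abs(q[:,2]-zz)<5]
    print(n,"top z",zz,q.min(0).round(),q.max(0).round(),[np.round(k,1) for k in cv2.minAreaRect(q[:,:2].astype(np.float32))])
E
python3 m.py w7
```

```text
[608.12833961   9.99351955 334.58868235] [-3.14007226  0.00512047  0.09198018] [ 0.11215928 -0.1069954  -0.61323872] 10.65 0.7976552068444528
disc top z 83.69961215988218 [593. -17.  79.] [634.  40.  89.] [array([613.9,  11.7]), array([38.8, 56.6]), np.float64(5.2)]
bar top z 137.08354255163297 [601. -18. 132.] [619.  40. 142.] [array([611.7,  11.4]), array([16.1, 57.2]), np.float64(5.4)]
```

View pics/w7.png

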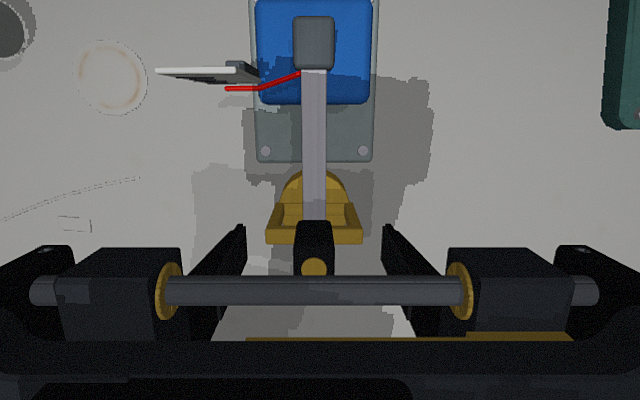

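Call:
step_arm:
  rows:
    - {"delta_pos":[0,0,0],"spin":0}
    - {"delta_pos":[0,0,0],"spin":0}
    - {"delta_pos":[0,0,0],"spin":0}
    - {"delta_pos":[0,0,0],"spin":0}
    - {"delta_pos":[0,0,0],"spin":0}
  jaw: 0

```text
t: 11.2
eef_pos: [608.1, 10.0, 334.6]
tcp_rot: [-3.14, 0.005, 0.092]
ft_force: [-0.0, 0.6, 0.1]
opening: 0.437
```

Call:
step_arm:
  rows:
    - {"delta_pos":[0,0,0],"spin":0}
    - {"delta_pos":[0,0,0],"spin":0}
    - {"delta_pos":[0,0,0],"spin":0}
    - {"delta_pos":[0,0,0],"spin":0}
    - {"delta_pos":[0,0,0],"spin":0}

```text
t: 11.7
eef_pos: [608.1, 10.0, 334.6]
tcp_rot: [-3.14, 0.005, 0.092]
ft_force: [-0.4, 0.1, -0.7]
opening: 0.204
```

Call:
step_arm:
  rows:
    - {"delta_pos":[0,0,-0.6],"spin":0}
    - {"delta_pos":[0,0,-1.5],"spin":0}
    - {"delta_pos":[0,0,-2.6],"spin":0}
    - {"delta_pos":[0,0,-3.4],"spin":0}
    - {"delta_pos":[0,0,-3.5],"spin":0}

```text
t: 12.2
eef_pos: [608.3, 10.0, 371.1]
tcp_rot: [-3.14, 0.003, 0.092]
ft_force: [0.1, 0.1, -3.1]
opening: 0.21
```

```bash
python3 m.py w8
python3 - <<'E'
from h import *
shot("scene","s8")
z=load("pics/s8.npz");cv2.imwrite("pics/s8z.png",cv2.resize(z['p'][140:300,215:415],None,fx=4,fy=3.7,interpolation=cv2.INTER_CUBIC))
E
```

```text
[608.32926372   9.95961537 371.05705925] [-3.14038433  0.00314225  0.0919446 ] [ 0.08744604  0.12282578 -3.14296824] 12.2 0.21014085890028988
disc top z 120.14774020660694 [594. -17. 115.] [635.  40. 125.] [array([614.8,  11.5]), array([39. , 56.6]), np.float64(4.7)]
bar top z 173.46558902066676 [602. -18. 168.] [620.  40. 178.] [array([612.4,  11.3]), array([16.3, 57.2]), np.float64(4.7)]
```

View pics/s8z.png

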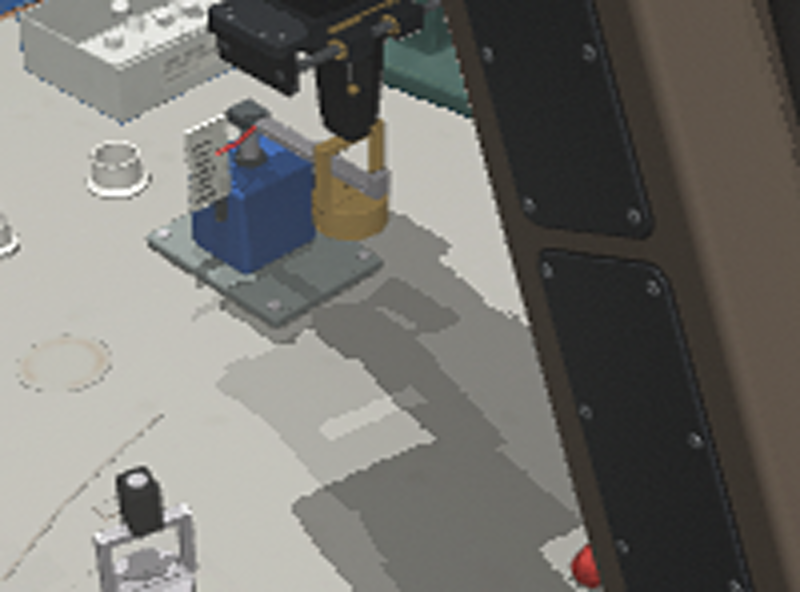

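Call:
step_arm:
  rows:
    - {"delta_pos":[-1,0,0],"spin":0}
    - {"delta_pos":[-2.8,0,0],"spin":0}
    - {"delta_pos":[-4.6,0,0],"spin":0}
    - {"delta_pos":[-6.4,0,0],"spin":0}
    - {"delta_pos":[-8.2,0,0],"spin":0}

```text
t: 12.8
eef_pos: [525.0, 2.4, 369.9]
tcp_rot: [-3.14, 0.006, 0.092]
ft_force: [0.6, 0.4, -4.3]
opening: 0.209
```

Run:
```python
from h import *
from cell import *
s=state();print(s['eef_pos'],s['tcp_rot'],s['ft_force'],s['t'],go(s,[441.5,-291,371],5.2))
```

```text
[525.03936995   2.40116194 369.85586208] [-3.13994034  0.00581629  0.09197943] [ 0.59421316  0.38240435 -4.26922982] 12.8 (array([-11.01,  28.45,  -0.1 ]), np.float64(0.07))
```

Call:
step_arm:
  rows:
    - {"delta_pos":[-1.5,2.8,0],"spin":0}
    - {"delta_pos":[-3.5,6.8,0],"spin":0}
    - {"delta_pos":[-5.5,10.8,0],"spin":0}
    - {"delta_pos":[-7.5,14.8,0],"spin":0}
    - {"delta_pos":[-9.5,18.8,0],"spin":0}

```text
t: 13.3
eef_pos: [446.1, -194.7, 369.9]
tcp_rot: [-3.14, 0.006, 0.092]
ft_force: [1.3, 1.7, -4.1]
opening: 0.207
```

Run:
```python
from h import *
from cell import *
s=state();print(s['eef_pos'],s['tcp_rot'],s['ft_force'],s['t'],go(s,[395,-291,371],5.2))
```

```text
[ 446.1372136  -194.6632405   369.94710961] [-3.13963878  0.00619032  0.09224249] [ 1.2562614   1.68022732 -4.07193194] 13.3 (array([-5.98,  9.12, -0.09]), np.float64(0.09))
```

Call:
step_arm:
  rows:
    - {"delta_pos":[-2,3.5,0],"spin":0}
    - {"delta_pos":[-4,6.5,0],"spin":0}
    - {"delta_pos":[-5.5,8.5,0],"spin":0}
    - {"delta_pos":[-6,9.1,0],"spin":0}
    - {"delta_pos":[-6,9.1,0],"spin":0}

```text
t: 13.8
eef_pos: [394.0, -291.0, 369.9]
tcp_rot: [-3.139, 0.007, 0.091]
ft_force: [0.3, -0.0, -4.4]
opening: 0.207
```

```bash
python3 m.py w9
```

```text
[ 394.01692008 -291.03778317  369.92476044] [-3.1391046   0.00658771  0.09052364] [ 0.26330714 -0.01103755 -4.44642562] 13.8 0.20731262511687146
disc top z 118.96736682993189 [ 378. -318.  114.] [ 420. -261.  124.] [array([ 400.1, -289.1]), array([40. , 56.7]), np.float64(5.3)]
bar top z 172.307157924614 [ 387. -319.  167.] [ 405. -261.  177.] [array([ 397.1, -289.5]), array([15.8, 57.4]), np.float64(5.2)]
```

View pics/w9.png

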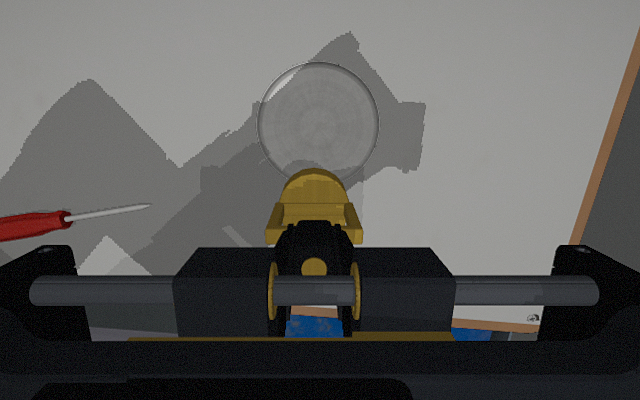

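Run:
```python
from h import *
z=load("pics/w9.npz")
p=z['p'];cv2.imwrite("pics/w9z.png",cv2.resize(p[50:250,245:395],None,fx=4,fy=3,interpolation=cv2.INTER_CUBIC))
hsv=cv2.cvtColor(p,cv2.COLOR_BGR2HSV)
m=((hsv[...,0]>12)&(hsv[...,0]<32)&(hsv[...,1]>110)&(hsv[...,2]>40))
# silhouette of disc upper edge -> bottom edge plane z=92.3 
pt=[(u,np.nonzero(m[150:210,u])[0].min()+150-.5) for u in range(288,341,4)]
for h in (92.3,118.5):
    Q=plane(z,pt,h)[:,:2]
    A=np.c_[2*Q,np.ones(len(Q))];s=np.linalg.lstsq(A,(Q**2).sum(1),rcond=None)[0];print("sil",h,s[:2],np.sqrt(s[2]+s[0]**2+s[1]**2))
    c=Q[len(Q)//2]; print(" far point",c,"centre guess",c-27*np.array([.9957,.092]))
# pan rim
g=cv2.cvtColor(p,cv2.COLOR_BGR2GRAY)
c0=np.array([318,123.]);R=[]
for a in np.radians(range(-200,21,5)):
    r=np.arange(52,72,.5);d=np.array([np.cos(a),np.sin(a)])
    xy=(c0+r[:,None]*d).astype(np.float32)
    s=cv2.remap(g,xy[:,0].copy(),xy[:,1].copy(),cv2.INTER_LINEAR).ravel().astype(float)
    R.append(c0+d*r[s.argmin()])
Q=plane(z,R,5)[:,:2]
for _ in range(3):
    A=np.c_[2*Q,np.ones(len(Q))];s=np.linalg.lstsq(A,(Q**2).sum(1),rcond=None)[0];rr=np.sqrt(s[2]+s[0]**2+s[1]**2)
    e=abs(np.linalg.norm(Q-s[:2],axis=1)-rr);print("pan",s[:2],rr,len(Q),e.max());Q=Q[e<max(1.5,np.median(e)*2)]
```

```text
sil 92.3 [ 393.17723827 -289.47310398] 26.271328691139285
 far point [ 419.58452714 -289.22076145] centre guess [ 392.70062714 -291.70476145]
sil 118.5 [ 400.83579243 -288.8810715 ] 23.59688633855989
 far point [ 424.55479809 -288.65441764] centre guess [ 397.67089809 -291.13841764]
pan [ 446.13158494 -289.11694513] 62.124630951944 45 2.258115024660455
pan [ 446.26043031 -289.08367683] 62.110572487946065 44 0.8671198085874181
pan [ 446.26043031 -289.08367683] 62.110572487946065 44 0.8671198085874181
```

View pics/w9z.png

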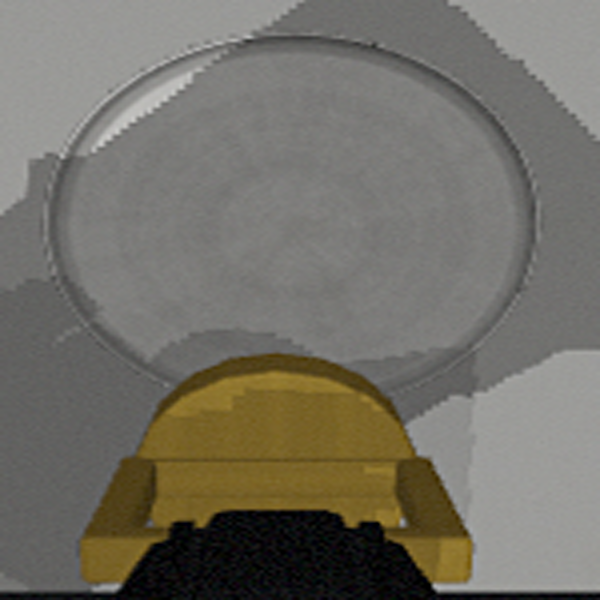

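Run:
```python
from h import *
from cell import *
print(go(state(),[445.5,-290.8,370],5.2))
```

```text
(array([ 5.07,  0.51, -0.04]), np.float64(0.04))
```

Call:
step_arm:
  rows:
    - {"delta_pos":[1.3,0.1,0],"spin":0}
    - {"delta_pos":[3,0.3,0],"spin":0}
    - {"delta_pos":[4.5,0.45,0],"spin":0}
    - {"delta_pos":[5.1,0.5,0],"spin":0}
    - {"delta_pos":[5.1,0.5,0],"spin":0}

```text
t: 14.35
eef_pos: [446.8, -290.1, 369.3]
tcp_rot: [-3.139, 0.007, 0.093]
ft_force: [-0.6, -0.3, -4.8]
opening: 0.209
```

Call:
step_arm:
  rows:
    - {"delta_pos":[0,0,1],"spin":0}
    - {"delta_pos":[0,0,3],"spin":0}
    - {"delta_pos":[0,0,5],"spin":0}
    - {"delta_pos":[0,0,6.5],"spin":0}
    - {"delta_pos":[0,0,7],"spin":0}

```text
t: 14.85
eef_pos: [445.6, -289.7, 297.5]
tcp_rot: [-3.137, 0.009, 0.093]
ft_force: [0.3, -0.2, -3.9]
opening: 0.207
```

```bash
python3 m.py w10;python3 - <<'E'
from h import *
z=shot("scene","s10")
z=shot("top","t10")
E
```

```text
[ 445.61412653 -289.71326757  297.45791335] [-3.13658272  0.00885571  0.09280698] [ 0.28231051 -0.23431454 -3.85227443] 14.85 0.2070210717652685
disc top z 46.45538189151497 [ 429. -316.   42.] [ 471. -259.   51.] [array([ 451.2, -287.3]), array([40.4, 56.8]), np.float64(5.1)]
bar top z 99.76564484233714 [ 438. -317.   95.] [ 456. -259.  105.] [array([ 448.4, -287.7]), array([16.1, 57.4]), np.float64(5.4)]
```

View pics/w10.png

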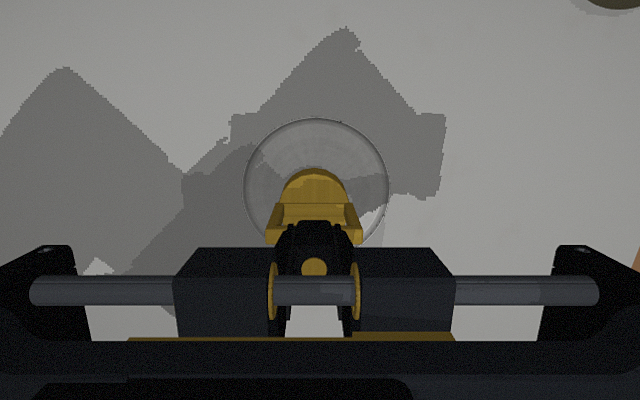

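```bash
cat > c.py <<'E'
from h import *
import sys
z=load(f"pics/{sys.argv[1]}.npz");hb=float(sys.argv[2]);c0=np.array([float(sys.argv[3]),float(sys.argv[4])]);r0=float(sys.argv[5])
p=z['p'];hsv=cv2.cvtColor(p,cv2.COLOR_BGR2HSV)
m=((hsv[...,0]>12)&(hsv[...,0]<32)&(hsv[...,1]>110)&(hsv[...,2]>40))
def fit(Q):
    A=np.c_[2*Q,np.ones(len(Q))];s=np.linalg.lstsq(A,(Q**2).sum(1),rcond=None)[0];return s[:2],np.sqrt(s[2]+s[0]**2+s[1]**2)
pt=[(u,np.nonzero(m[150:210,u])[0].min()+150-.5) for u in range(288,341,4)]
print("disc",fit(plane(z,pt,hb)[:,:2]))
g=cv2.cvtColor(p,cv2.COLOR_BGR2GRAY);R=[]
for a in np.radians(range(-190,11,5)):
    r=np.arange(r0-9,r0+9,.5);d=np.array([np.cos(a),np.sin(a)]);xy=(c0+r[:,None]*d).astype(np.float32)
    s=cv2.remap(g,xy[:,0].copy(),xy[:,1].copy(),cv2.INTER_LINEAR).ravel().astype(float);R.append(c0+d*r[s.argmin()])
Q=plane(z,R,5)[:,:2]
for _ in range(4):
    c,rr=fit(Q);e=abs(np.linalg.norm(Q-c,axis=1)-rr);print("pan",c,rr,len(Q),e.max());Q=Q[e<max(1.2,np.median(e)*2)]
E
python3 c.py w10 20 316 190 72
```

```text
disc (array([ 444.2378023 , -287.59808356]), np.float64(26.034126486302817))
pan [ 446.19962401 -289.12848437] 62.0311615614926 41 0.6142929484563524
pan [ 446.19962401 -289.12848437] 62.0311615614926 41 0.6142929484563524
pan [ 446.19962401 -289.12848437] 62.0311615614926 41 0.6142929484563524
pan [ 446.19962401 -289.12848437] 62.0311615614926 41 0.6142929484563524
```

Call:
step_arm:
  rows:
    - {"delta_pos":[0.15,0.15,0.4],"spin":0}
    - {"delta_pos":[0.15,0.15,0.8],"spin":0}
    - {"delta_pos":[0.15,0.15,1.0],"spin":0}
    - {"delta_pos":[0.15,0.15,1.1],"spin":0}

```text
t: 15.4
eef_pos: [447.7, -291.3, 288.2]
tcp_rot: [-3.138, 0.007, 0.093]
ft_force: [0.3, 0.3, -4.7]
opening: 0.211
```

Call:
step_arm:
  rows:
    - {"delta_pos":[0,0,0.1],"spin":0}
    - {"delta_pos":[0,0,0.1],"spin":0}

```text
t: 15.6
eef_pos: [447.7, -291.3, 287.1]
tcp_rot: [-3.138, 0.007, 0.093]
ft_force: [-0.5, -0.6, -3.6]
opening: 0.212
```

Call:
step_arm:
  rows:
    - {"delta_pos":[0,0,0.15],"spin":0}
    - {"delta_pos":[0,0,0.2],"spin":0}

```text
t: 15.8
eef_pos: [447.6, -291.3, 285.0]
tcp_rot: [-3.138, 0.007, 0.093]
ft_force: [-1.1, -0.2, -3.1]
opening: 0.207
```

Call:
step_arm:
  rows:
    - {"delta_pos":[0,0,0.1],"spin":0}
    - {"delta_pos":[0,0,0.1],"spin":0}

```text
t: 16.0
eef_pos: [447.6, -291.3, 283.9]
tcp_rot: [-3.138, 0.007, 0.093]
ft_force: [1.0, 0.3, -4.2]
opening: 0.207
```

```bash
python3 m.py w11; python3 c.py w11 6.5 316 197 75
```

```text
[ 447.62144298 -291.25478585  283.93207353] [-3.13824067  0.00715939  0.09291075] [ 1.03455195  0.27050813 -4.17194963] 16.0 0.20690464189320276
disc top z 32.93199863438758 [ 431. -318.   28.] [ 474. -261.   38.] [array([ 453.4, -289.1]), array([40.5, 57.3]), np.float64(4.7)]
bar top z 86.18329441972838 [ 440. -319.   81.] [ 458. -261.   91.] [array([ 450.7, -289.5]), array([16. , 57.4]), np.float64(5.3)]
disc (array([ 446.89897994, -289.6330338 ]), np.float64(25.96986399116027))
pan [ 446.00690666 -289.23193794] 62.2110061947409 41 0.634357106619376
pan [ 446.00690666 -289.23193794] 62.2110061947409 41 0.634357106619376
pan [ 446.00690666 -289.23193794] 62.2110061947409 41 0.634357106619376
pan [ 446.00690666 -289.23193794] 62.2110061947409 41 0.634357106619376
```

Centred within 1 mm. Continue down to contact in 0.5 mm steps.

Call:
step_arm:
  rows:
    - {"delta_pos":[0,0,0.05],"spin":0}
    - {"delta_pos":[0,0,0.05],"spin":0}

```text
t: 16.25
eef_pos: [447.6, -291.2, 283.8]
tcp_rot: [-3.138, 0.007, 0.093]
ft_force: [-1.2, 1.8, 2.1]
opening: 0.209
```

Call:
step_arm:
  rows:
    - {"delta_pos":[0,0,0.05],"spin":0}
    - {"delta_pos":[0,0,0.05],"spin":0}

```text
t: 16.45
eef_pos: [447.6, -291.2, 283.8]
tcp_rot: [-3.139, 0.007, 0.093]
ft_force: [-1.9, 1.8, 5.2]
opening: 0.208
```

Call:
step_arm:
  rows:
    - {"delta_pos":[0,0,0.05],"spin":0}
    - {"delta_pos":[0,0,0.05],"spin":0}

```text
t: 16.65
eef_pos: [447.5, -291.1, 283.8]
tcp_rot: [-3.139, 0.007, 0.093]
ft_force: [-2.7, 2.2, 6.4]
opening: 0.209
```

In contact with the pan; release.

Call:
step_arm:
  rows:
    - {"delta_pos":[0,0,0],"spin":0}
    - {"delta_pos":[0,0,0],"spin":0}
    - {"delta_pos":[0,0,0],"spin":0}
    - {"delta_pos":[0,0,0],"spin":0}
    - {"delta_pos":[0,0,0],"spin":0}
  jaw: 1

```text
t: 17.15
eef_pos: [447.5, -291.1, 283.8]
tcp_rot: [-3.139, 0.006, 0.093]
ft_force: [-0.1, 0.6, -0.2]
opening: 0.572
```

Call:
step_arm:
  rows:
    - {"delta_pos":[0,0,0],"spin":0}
    - {"delta_pos":[0,0,0],"spin":0}
    - {"delta_pos":[0,0,0],"spin":0}
    - {"delta_pos":[0,0,0],"spin":0}

```text
t: 17.55
eef_pos: [447.5, -291.1, 283.8]
tcp_rot: [-3.139, 0.006, 0.093]
ft_force: [-0.7, -0.4, -0.3]
opening: 0.907
```

```bash
python3 m.py w12; python3 c.py w12 6.5 316 197 75
```

```text
[ 447.53431281 -291.13770822  283.75896291] [-3.139025    0.00648467  0.09305813] [-0.69749769 -0.38718805 -0.33471679] 17.55 0.9073301006614541
disc top z 32.798160365391766 [ 432. -318.   28.] [ 473. -261.   38.] [array([ 453.6, -289.3]), array([40. , 56.8]), np.float64(5.0)]
bar top z 86.22929097762366 [ 440. -318.   81.] [ 458. -261.   91.] [array([ 450.2, -289.4]), array([16.2, 57.2]), np.float64(6.3)]
disc (array([ 446.93144145, -289.63555965]), np.float64(26.02349414483691))
pan [ 446.01861039 -289.12207878] 62.19654760213721 41 0.8308933686919033
pan [ 446.01861039 -289.12207878] 62.19654760213721 41 0.8308933686919033
pan [ 446.01861039 -289.12207878] 62.19654760213721 41 0.8308933686919033
pan [ 446.01861039 -289.12207878] 62.19654760213721 41 0.8308933686919033
```

View pics/w12.png

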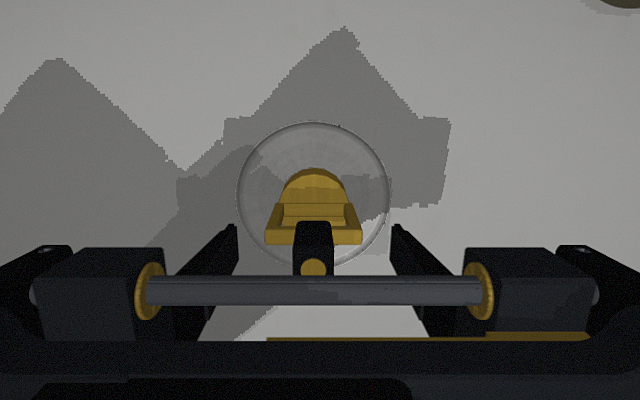

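Fingers are well clear of the grip (weight standing at image (313,205) in the pan); rise straight up.

Call:
step_arm:
  rows:
    - {"delta_pos":[0,0,-1],"spin":0}
    - {"delta_pos":[0,0,-3],"spin":0}
    - {"delta_pos":[0,0,-6],"spin":0}
    - {"delta_pos":[0,0,-10],"spin":0}
    - {"delta_pos":[0,0,-14],"spin":0}

```text
t: 18.1
eef_pos: [448.2, -291.2, 425.9]
tcp_rot: [-3.139, 0.007, 0.093]
ft_force: [1.3, -0.7, 1.3]
opening: 0.999
```

Call:
step_arm:
  rows:
    - {"delta_pos":[0,14,-1],"spin":0}
    - {"delta_pos":[0,14,-1],"spin":0}
    - {"delta_pos":[0,14,-1],"spin":0}
    - {"delta_pos":[0,14,-1],"spin":0}
    - {"delta_pos":[0,14,-1],"spin":0}

```text
t: 18.6
eef_pos: [460.9, -431.0, 435.6]
tcp_rot: [-3.138, 0.007, 0.092]
ft_force: [0.5, 0.3, -0.3]
opening: 1.001
```

Run:
```python
from h import *
from cell import *
s=state();print(s['eef_pos'],s['ft_force'],s['t'],s['joints'].round(2))
z=shot("top","t13");shot("scene","s13")
hsv=cv2.cvtColor(z['p'],cv2.COLOR_BGR2HSV)
m=((hsv[...,0]>12)&(hsv[...,0]<32)&(hsv[...,1]>110)&(hsv[...,2]>40))
v,u=np.nonzero(m[190:270,365:445]);P=pts(z,u+365,v+190)
for lo,hi in((25,40),(80,95),(115,130)):
    q=P[(P[:,2]>lo)&(P[:,2]<hi)]
    if len(q):print(lo,len(q),q.mean(0),cv2.minAreaRect(q[:,:2].astype(np.float32)))
a=cv2.resize(z['p'][180:280,340:460],None,fx=6,fy=5,interpolation=cv2.INTER_CUBIC);cv2.imwrite("pics/t13z.png",a)
```

```text
[ 460.93156984 -431.00044813  435.5598603 ] [ 0.49221207  0.28041534 -0.27004741] 18.6 [-0.86  0.47  1.5  -0.    1.17  0.62]
25 137 [ 443.22107586 -285.62003314   31.00602988] ((444.6950988769531, -285.2921142578125), (50.37923812866211, 46.721107482910156), 15.387382507324219)
80 38 [ 443.87413137 -282.65883846   85.83385282] ((441.00616455078125, -289.3205871582031), (16.143558502197266, 55.7147102355957), 3.454324245452881)
115 27 [ 443.65003902 -290.35562312  122.90135581] ((441.91162109375, -291.7951965332031), (15.618975639343262, 22.026264190673828), 73.96324920654297)
```

View pics/t13.png

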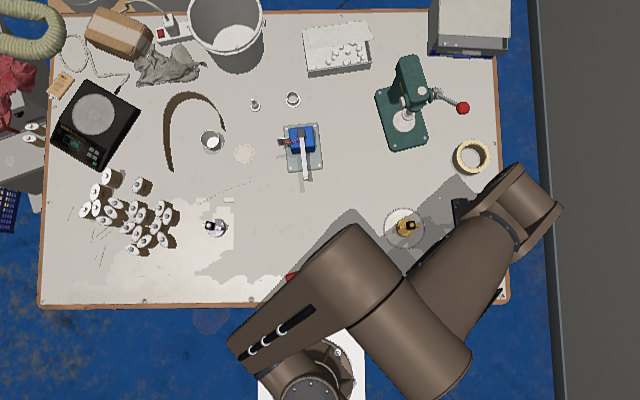

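View pics/s13.png

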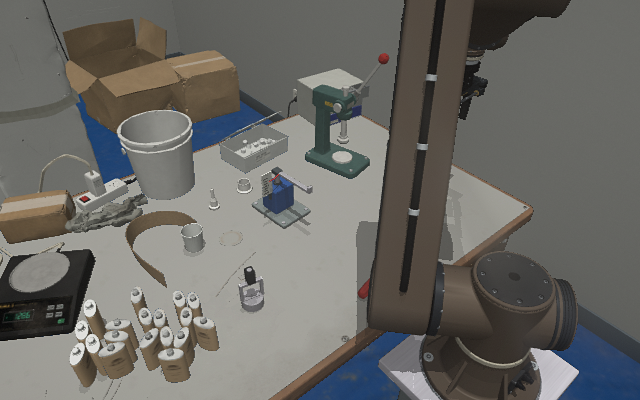

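Call:
step_arm:
  rows:
    - {"delta_pos":[0,0,0],"spin":0}
    - {"delta_pos":[0,0,0],"spin":0}
    - {"delta_pos":[0,0,0],"spin":0}

```text
t: 19.0
eef_pos: [461.4, -429.1, 436.1]
tcp_rot: [-3.139, 0.007, 0.094]
ft_force: [-0.2, 0.2, 1.0]
opening: 1.001
```

```bash
python3 -c "
from cell import *
print(job_done())"
```

```text
the job is handed in; nothing more can be done
None
```

The brass weight was hung on the hook, released, lifted off and stood upright in the steel pan. I handed the job in at 19 s, with the arm standing clear.

- **On the hook:** the weight hung free for about 3 s with the jaws open and still. The bar top then read 137 mm, so the hook had sunk about 15 mm against the 10 to 16 mm expected.
- **On the pan:** I lowered it in 0.5 mm steps until it touched; the largest force I read at the wrist was about 7 N. After release the wrist camera put it about 1 mm from the pan's centre.
- **Upright:** the top camera read the grip top at about 123 mm, against 124 mm expected for the weight standing on the pan.
- **Steel weight:** it still stands where it was in the top view.

The top and wrist cameras disagreed by 2 to 3 mm on absolute positions, about the calibration accuracy. In the last top view, parts of the weight gave centres up to 4 mm apart. I relied on the wrist camera's measurement of the weight relative to the pan.

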